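Uncouple the ball hitch on the bench rig and hold the tongue up

TASK

Uncouple the small trailer hitch on the bench rig so that its ball and socket can be inspected: take the upright latch handle beside the coupler, pull it sideways away from the coupler against its spring until the latch is clear of the ball, and only then lift the tongue off the ball by that handle. Raise the tongue to about 20 degrees and finish while still holding it there in the gripper, not letting go. Leave the loose things lying round the rig where they are.

Things in the scene. Friction and masses are not known exactly. Their poses are not given: they have to be found in the camera images.
- hitch_rig: the fixed rig: aluminium base plate 260 x 100 x 10 mm; at its -x end the dark coupler (56 x 56 mm, top at z = 105 mm) sits over a 40 mm ball, joined by the grey tongue stub (34 mm wide) to a pivot bracket (96 mm high) at its +x end. Origin: centre of the plate's underside, on the bench. Own x: along the tongue, ball to pivot; own y: the way the latch is pulled out; z up
- pivot (a point): centre of the tongue's pivot pin, 75 mm above the bench; the pin lies along the rig's y. On the bracket's -y side stands a degree plate (125 mm high) with ticks at 0, 10, 20 and 30 degrees, the 20 degree tick longer
- ball_centre (a point): centre of the 40 mm ball, 66 mm above the bench, 180 mm from the pivot along the rig's -x; it is hidden in the coupler at the start
- latch_grip (a point): where to grip the latch handle: an upright aluminium tab on the coupler's +y side, 12 mm thick (rig's y), 32 mm wide (rig's x), with a lip (15 x 34 mm) on top. The point is in the tab's middle, 25 mm below its top, 145 mm above the bench; at the start 180 mm from the pivot along the rig's -x and 68 mm along +y. It slides with the latch and rises with the tongue in an arc about the pivot pin
- latch (a joint): how far the latch is drawn out along the rig's +y, m: 0 shut, 0.036 at the stop. A spring (4.5 N shut, 10 N fully out) draws it back when let go. A fork on it catches under the ball and locks the tongue down until it is drawn out about 0.026; pull to 0.030 - 0.034
- tongue (a joint): tilt of the tongue about the pivot pin, rad: 0 down on the ball, growing as the coupler end rises (0.35 is 20 degrees; stop at 0.8). Weighs 0.5 to 0.8 kg, no catch: falls back when let go; 3 to 5 N at the handle lifts it
- heat_sink: loose black finned heat sink, 30 x 40 x 22 mm, on the bench on the rig's -y side; leave it alone. Origin: centre of its underside
- spacer_block: loose aluminium block, 30 x 45 x 20 mm, on the bench on the rig's -y side; leave it alone. Origin: centre of its underside
- tape_roll: loose roll of black tape, 62 x 60 x 19 mm, lying on the bench on the rig's +y side; leave it alone. Origin: centre of its underside

How it is judged:
By the outcome, as a careful person would: the job done as asked, in the order asked, and still so for the second after the job is handed in, while the arm keeps its last pose, push and grip.
It also fails if it takes over 32 s, if anything falls off the work surface, if the arm or the gripper's body presses on something with over 40 N, if the wrist force passes 120 N, or if a joint passes its speed limit or range.

ROBOT

A 7-joint arm with a two-finger parallel gripper is mounted at the origin on a cart in front of the work surface, level with it; the furniture and walls round the work are solid. World frame = base frame: x ahead of the robot, y to its left, z up, the work surface at z = 0. Lengths are in m, angles in rad, forces in N, time in s.
With the tool pointing down it reaches from about 0.4 to 0.875 m from the base axis. Payload 6.5 kg.
Tool frame: the origin (TCP) lies midway between the tips of the shut fingers; the grasp point (between the pads) lies 19 mm behind it; z points along the fingers, x is the direction in which the jaws open and shut, and the axes are right-handed (so a half turn about z gives the same grasp; the last joint's range is limited). The gripper opens to 85 mm and grips with 20 to 120 N. Pads are 22 mm wide; open, the fingers measure 114 mm over their backs; the gripper's body (76 mm by 85 mm) begins 54 mm behind the grasp point. The pads swing forward as they close: fully open they stand 13 mm farther back than shut.
Start: joints at [-1.289, 0.536, -0.004, 1.538, 0.003, 1.067, -0.071], TCP at [0.222, 0.611, 0.231] pointing down, gripper open.
Joint ranges: [-2.7, 2.7], [-0.37, 2.16], [-1.27, 1.26], [0.24, 2.4], [-1.31, 4.45], [0.19, 1.91], [-2.76, 2.76]. Speed limits (rad/s): [2.39, 2.39, 3.14, 3.14, 3.14, 3.14, 3.14].

INTERFACE

Orientations are given as [roll, pitch, yaw] about the fixed x, y, z axes, in that order (R = Rz(yaw) Ry(pitch) Rx(roll)).
In Python, from workcell import robot gives the robot as it stands. The module is installed in compiled form; this text tells all that it offers. Calls block until the motion is done:
- robot.reach(position, orientation): joint-space move of the TCP to a pose.
- robot.move_linear(position, rot=None, vel=0.15, f_stop=None): straight line of the TCP; rot=None keeps the orientation; vel is the mean speed in m/s. With f_stop (N) it stops when the force on the tool has changed by that much, and returns True; else False.
- robot.set_joints(angles): joint-space move.
- robot.move_gripper(opening, effort=None): finger opening in m; effort is the grip in N (None keeps the last); returns when the fingers have stopped.
- robot.sleep(seconds).
- robot.ik(position, orientation): joint angles nearest the present ones, or None.
- robot.read_camera(name): name is "scene" or "side" or "wrist"; returns the picture (420x560x3 uint8, blue, green, red); there is no depth.
- robot.camera_model(name): a dict with "mtx" (3x3 intrinsics, pixels), "k1" (the pictures are not rectified: a ray, as slopes to the right and down, at radius r is drawn at 1 + k1 r^2 times it, then the intrinsics apply), "extrinsics" (4x4, takes a point from world to camera coordinates). Camera axes: x right, y up, looking along -z (the intrinsics and any distortion apply to the point x, -y, -z); pixel columns grow to the right and rows downward; lengths in m; the calibration is good to about 2 mm. A picture is of the moment at which its call begins: read the wrist's pose just before it. camera_model takes no time and is no camera call; for the wrist camera it gives the pose at the moment of the call.
A pose or a line that the arm cannot do raises robot.PlanningError and nothing moves.
- robot.job_done(): hands the job in, once; it reports no verdict.
Readings, each from a call of its own:
- robot.current_t(): time.
- robot.current_joint_positions(): joint angles.
- robot.current_joint_vel(): joint speeds.
- robot.current_tau(): joint torques, N m.
- robot.current_eef_pos(): TCP position.
- robot.current_ee_rot(): TCP orientation.
- robot.current_contact_force(): force on the tool from outside, world axes, zero at the start.
- robot.current_moment(): the same for the moment, N m.
- robot.current_finger_gap(): finger opening in m.
Only numpy, scipy, OpenCV 4.12 (cv2) and the standard library are available. Lean on these libraries where they do the work, as an engineer would, in place of code of your own. Each camera call takes 0.05 s, during which the arm holds its last target.

## Working session

There is one attempt and no reset: what is moved stays moved. The work goes in short steps, each a Python script; the robot and the scene stay as the last script left them, time stands still between calls to the robot, and variables do not carry over. Pictures are saved under pics/ and viewed, and the job is handed in when it is done.

```bash
mkdir -p pics
python3 - <<'E'
from workcell import robot
import cv2
for n in ["scene","side","wrist"]:
    m=robot.camera_model(n); im=robot.read_camera(n); cv2.imwrite(f"pics/{n}0.png",im)
    print(n,m)
print(robot.current_t(),robot.current_eef_pos(),robot.current_ee_rot(),robot.current_finger_gap())
E
```

```text
scene {'mtx': array([[431.77646864,   0.        , 278.78393219],
       [  0.        , 431.77646864, 209.2744143 ],
       [  0.        ,   0.        ,   1.        ]]), 'k1': 0.030615894001050557, 'extrinsics': array([[ 0.85936662, -0.51133077,  0.00546444, -0.40834155],
       [ 0.22746827,  0.39182088,  0.89147887, -0.31321871],
       [-0.45798166, -0.7648642 ,  0.45302931, -0.4959398 ],
       [ 0.        ,  0.        ,  0.        ,  1.        ]])}
side {'mtx': array([[426.71440422,   0.        , 279.97567137],
       [  0.        , 426.71440422, 212.04837089],
       [  0.        ,   0.        ,   1.        ]]), 'k1': -0.01556550957015201, 'extrinsics': array([[-0.9843315 , -0.17453381, -0.02508859,  0.63037297],
       [ 0.0487011 , -0.40585195,  0.91264035, -0.07509304],
       [-0.16946885,  0.8971188 ,  0.40799285, -0.97847305],
       [ 0.        ,  0.        ,  0.        ,  1.        ]])}
wrist {'mtx': array([[343.31378218,   0.        , 281.28337008],
       [  0.        , 343.31378218, 211.07906959],
       [  0.        ,   0.        ,   1.        ]]), 'k1': -0.05780947594420841, 'extrinsics': array([[ 3.40440933e-01,  9.40265698e-01, -6.23600480e-04,
        -6.48868242e-01],
       [-8.88947670e-01,  3.21644023e-01, -3.26063127e-01,
         4.26017826e-02],
       [-3.06385396e-01,  1.11559584e-01,  9.45347792e-01,
        -3.81378110e-01],
       [ 0.00000000e+00,  0.00000000e+00,  0.00000000e+00,
         1.00000000e+00]])}
0.15 [0.22135952 0.61063556 0.23061437] [3.14148933e+00 1.32374877e-03 1.22313404e+00] 0.08516842601045134
```

View pics/scene0.png

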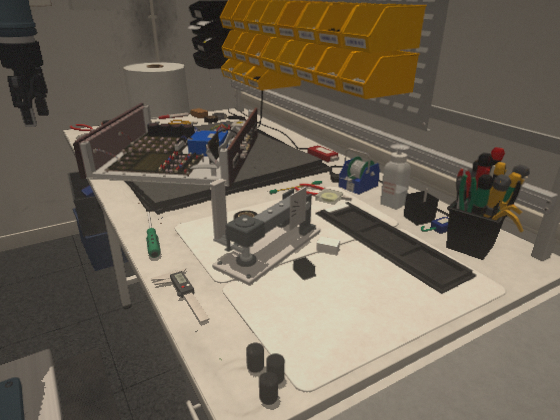

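View pics/side0.png

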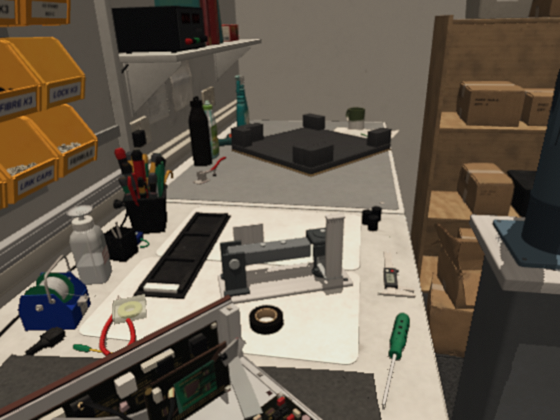

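View pics/wrist0.png

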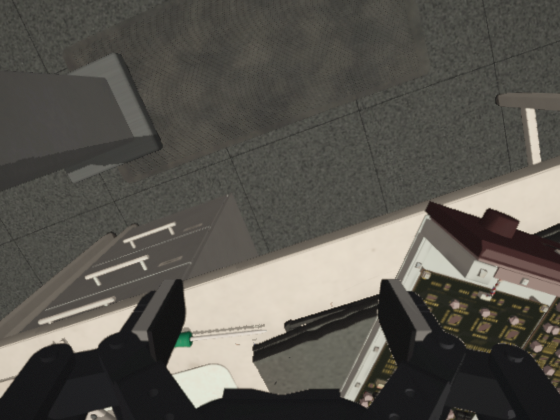

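The scene view shows the rig at about (215-320, 180-275), with the upright handle near (218, 205). In the side view the handle is at about (335, 250) and the tape roll at (266, 318). The wrist camera doesn't see the rig. I'll enlarge the two fixed views.

Run:
```python
import cv2
a=cv2.imread("pics/scene0.png")[170:290,190:350]; cv2.imwrite("pics/sc.png",cv2.resize(a,None,fx=5,fy=5,interpolation=cv2.INTER_CUBIC))
a=cv2.imread("pics/side0.png")[205:335,200:360]; cv2.imwrite("pics/sd.png",cv2.resize(a,None,fx=4.6,fy=4.6,interpolation=cv2.INTER_CUBIC))
```

```text
(no output)
```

View pics/sc.png

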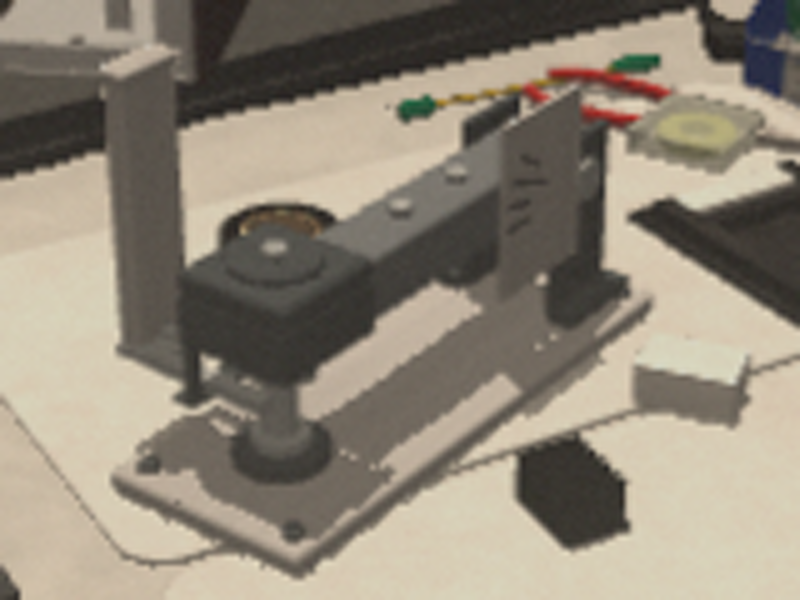

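View pics/sd.png

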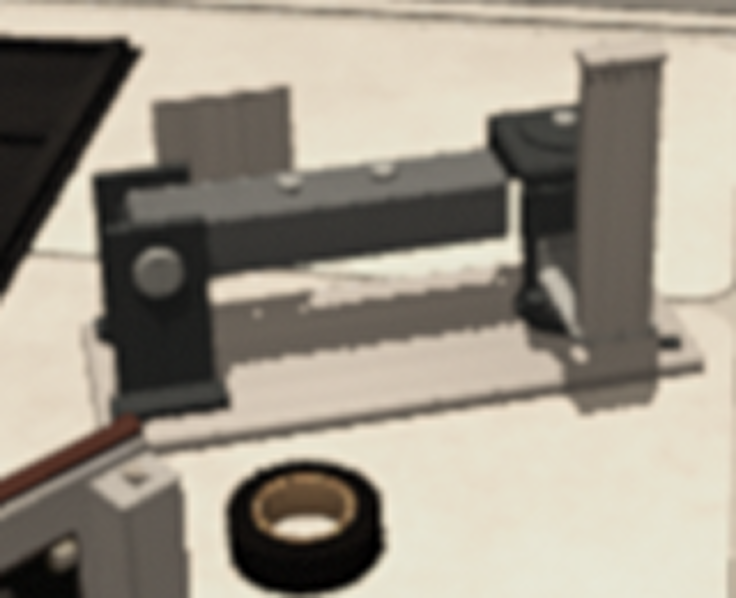

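```bash
cat > h.py <<'E'
from workcell import robot
import numpy as np, cv2
def ray(name,uv,m=None):
    m=m or robot.camera_model(name)
    n=cv2.undistortPoints(np.array([[uv]],float),m["mtx"],np.array([m["k1"],0,0,0.]))[0,0]
    E=m["extrinsics"]; R=E[:3,:3]; return -R.T@E[:3,3], R.T@np.array([n[0],-n[1],-1.])
def onz(name,uv,z,m=None):
    c,d=ray(name,uv,m); return c+d*(z-c[2])/d[2]
def proj(name,P,m=None):
    m=m or robot.camera_model(name); E=m["extrinsics"]; q=(E@np.append(P,1))[:3]
    x,y=q[0]/-q[2],-q[1]/-q[2]; s=1+m["k1"]*(x*x+y*y); M=m["mtx"]
    return np.array([M[0,0]*x*s+M[0,2],M[1,1]*y*s+M[1,2]])
def tri(uv1,uv2,a="scene",b="side"):
    c1,d1=ray(a,uv1); c2,d2=ray(b,uv2)
    d1/=np.linalg.norm(d1); d2/=np.linalg.norm(d2)
    s=np.linalg.lstsq(np.stack([d1,-d2],1),c2-c1,rcond=None)[0]
    p,q=c1+s[0]*d1,c2+s[1]*d2; return (p+q)/2,np.linalg.norm(p-q)
sc=lambda u,v:(190+u/5-.4,170+v/5-.4); sd=lambda u,v:(200+u/4.6-.4,205+v/4.6-.4)
E
python3 - <<'E'
from h import *
np.set_printoptions(precision=4,suppress=True)
a=onz("scene",sc(115,478),.01);b=onz("scene",sc(300,562),.01);c=onz("scene",sc(652,295),.01)
d=onz("side",sd(703,355),.01);e=onz("side",sd(148,438),.01)
print("corners",a,b,c,d,e, "len",np.linalg.norm(c-b),np.linalg.norm(a-b),np.linalg.norm(d-e))
print("yaw",np.degrees(np.arctan2(*(c-b)[1::-1])),np.degrees(np.arctan2(*(e-d)[1::-1])))
print("lip",onz("scene",sc(140,62),.17),onz("side",sd(621,53),.17),tri(sc(140,62),sd(621,53)))
print("coupl bolt",onz("scene",sc(273,247),.108),onz("side",sd(563,118),.108),tri(sc(273,247),sd(563,118)))
print("cen",(a+c)/2,(b+e)/2)
for z in(.17,):
  for p in [(103,68),(155,45),(178,58),(125,80)]: print(onz("scene",sc(*p),z))
  for p in [(577,50),(660,43),(663,60),(585,67)]: print("s",onz("side",sd(*p),z))
E
```

```text
corners [0.4539 0.2253 0.01  ] [0.4924 0.1377 0.01  ] [0.7289 0.2384 0.01  ] [0.4535 0.2317 0.01  ] [0.6745 0.3234 0.01  ] len 0.25702616340192885 0.09575698127761227 0.23932602687613855
yaw 23.08311833639993 22.536587751099557
lip [0.4915 0.2635 0.17  ] [0.4904 0.2737 0.17  ] (array([0.4919, 0.2673, 0.1678]), np.float64(0.002605198249065731))
coupl bolt [0.5179 0.2047 0.108 ] [0.5172 0.2078 0.108 ] (array([0.5179, 0.2056, 0.1072]), np.float64(0.001103864543845861))
cen [0.5914 0.2319 0.01  ] [0.5835 0.2306 0.01  ]
[0.4767 0.2652 0.17  ]
[0.5036 0.2762 0.17  ]
[0.506  0.2597 0.17  ]
[0.4795 0.2503 0.17  ]
s [0.5072 0.2729 0.17  ]
s [0.4762 0.2627 0.17  ]
s [0.4744 0.2781 0.17  ]
s [0.503  0.2879 0.17  ]
```

The points agree with each other. The plate measures 257 x 96 mm with yaw about 22.8°. The ball is near (0.518, 0.206), and the lip centre is near (0.492, 0.267), 68 mm from the ball as stated. Next I check IK along the whole path.

```bash
cat >> h.py <<'E'
from scipy.spatial.transform import Rotation as Rn
YAW=np.radians(22.9); RZ=Rn.from_euler('z',YAW)
SGN=1
B=np.array([.5176,.2056]); 
def setup(b=None,yaw=None):
    global B,YAW,RZ
    if yaw is not None: YAW=yaw; RZ=Rn.from_euler('z',yaw)
    if b is not None: B=np.array(b)
def rot(phi,sgn=1):
    x=np.array([0,sgn,0.]); z=np.array([0,0,-1.]); M=np.stack([x,np.cross(z,x),z],1)
    return (RZ*Rn.from_euler('y',phi)*Rn.from_matrix(M))
def pose(q,th,phi,dz=0,sgn=1):
    """latch draw q, tongue th, tool tilt phi; dz retreat along tool axis"""
    g=Rn.from_euler('y',th).apply([-.18,.068+q,.070])+[.18,0,.075]
    R=rot(phi,sgn); p=RZ.apply(g)+[B[0],B[1],0]+R.as_matrix()[:,2]*(.019-dz)
    return p,R.as_euler('xyz')
E
python3 - <<'E'
from h import *
np.set_printoptions(precision=3,suppress=True)
for sgn in (1,-1):
  for off in np.radians([0,-10,-20]):
    print(sgn,off)
    for q,t,dz in [(0,0,.1),(0,0,0),(.032,0,0),(.032,.18,0),(.032,.35,0),(.032,.37,0)]:
        p,r=pose(q,t,t+off,dz,sgn); print(p,r,robot.ik(p,r))
E
```

```text
1 0.0
[0.491 0.268 0.226] [3.142 0.    1.97 ] [-0.557  0.389 -0.03   1.786  0.014  0.966  1.378]
[0.491 0.268 0.126] [3.142 0.    1.97 ] [-0.531  0.523 -0.064  1.86   0.046  0.76   1.35 ]
[0.479 0.298 0.126] [3.142 0.    1.97 ] [-0.576  0.53  -0.079  1.848  0.057  0.766  1.285]
[0.49  0.302 0.157] [-2.962  0.     1.97 ] [-0.549  0.601 -0.086  1.64   0.01   1.078  1.341]
[0.505 0.309 0.185] [-2.792  0.     1.97 ] [-0.533  0.702 -0.089  1.42  -0.015  1.364  1.365]
[0.507 0.31  0.188] [-2.772  0.     1.97 ] [-0.531  0.716 -0.089  1.393 -0.017  1.397  1.367]
1 -0.17453292519943295
[0.478 0.263 0.225] [2.967 0.    1.97 ] [-0.619  0.275  0.015  1.971  0.048  0.725  1.332]
[0.494 0.27  0.126] [2.967 0.    1.97 ] [-0.56   0.454 -0.049  2.001  0.114  0.519  1.273]
[0.482 0.299 0.126] [2.967 0.    1.97 ] [-0.617  0.46  -0.055  1.99   0.139  0.528  1.191]
[0.493 0.304 0.157] [-3.136  0.     1.97 ] [-0.575  0.51  -0.073  1.786  0.045  0.853  1.302]
[0.508 0.31  0.184] [-2.966  0.     1.97 ] [-0.549  0.598 -0.08   1.571  0.008  1.146  1.348]
[0.51  0.311 0.187] [-2.946  0.     1.97 ] [-0.547  0.6
[... 1661 characters left out ...]
.388  1.179 -1.463]
[0.51  0.311 0.187] [ 2.946  0.    -1.171] [-0.982  0.675  0.583  1.574 -0.391  1.214 -1.461]
-1 -0.3490658503988659
[0.466 0.257 0.221] [-2.793  0.    -1.171] [-1.156  0.2    0.582  2.173 -0.092  0.459 -1.698]
[0.497 0.271 0.127] [-2.793  0.    -1.171] [-0.992  0.439  0.45   2.16  -0.454  0.262 -1.363]
[0.485 0.3   0.127] [-2.793  0.    -1.171] [-1.081  0.451  0.478  2.149 -0.415  0.268 -1.468]
[0.496 0.305 0.157] [-2.973  0.    -1.171] [-1.076  0.482  0.545  1.956 -0.36   0.627 -1.496]
[0.511 0.311 0.183] [ 3.141  0.    -1.171] [-1.032  0.56   0.571  1.748 -0.363  0.942 -1.485]
[0.513 0.312 0.186] [ 3.121  0.    -1.171] [-1.026  0.571  0.573  1.722 -0.365  0.978 -1.483]
```

Run:
```python
from h import *
np.set_printoptions(precision=4,suppress=True)
p=robot.current_eef_pos(); robot.move_linear([p[0],p[1],.28],vel=.2)
robot.reach(*pose(0,0,0,.10))
print(robot.current_t(),robot.current_eef_pos(),robot.current_ee_rot(),robot.current_contact_force())
m=robot.camera_model("wrist"); im=robot.read_camera("wrist"); cv2.imwrite("pics/w1.png",im)
import pickle; pickle.dump(m,open("w1.pkl","wb"))
cv2.imwrite("pics/sc1.png",robot.read_camera("scene"))
for P in [[-.0,.068,.17],[0,0,.105]]: print(proj("wrist",RZ.apply(P)+[B[0],B[1],0],m))
```

```text
2.1583 [0.4906 0.2694 0.2258] [-3.1413 -0.0006  1.9717] [-0.7981  0.4492 -0.6079]
[279.3429 234.8757]
[195.8281 203.3081]
```

View pics/w1.png

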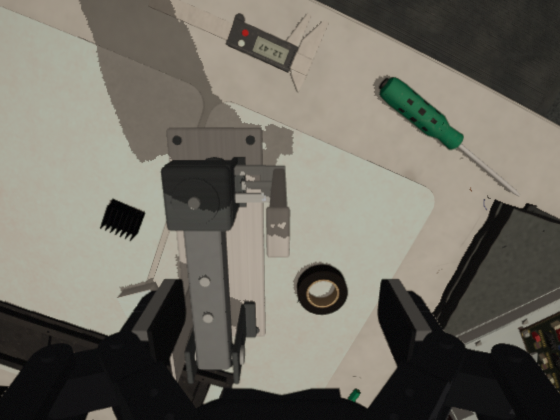

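View pics/sc1.png

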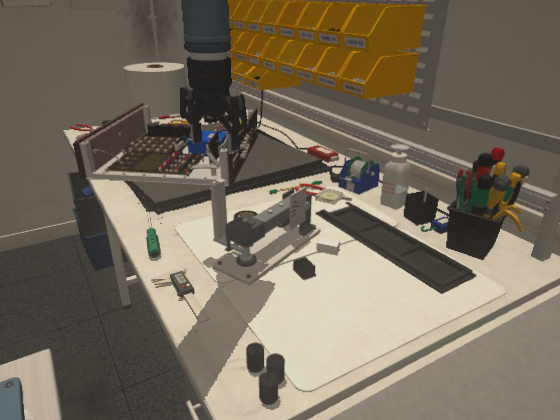

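In the wrist view the lip is centred at about (279, 232) against a predicted (279, 235). The coupler bolt is at (194, 203) against (196, 203). The jaws straddle the tab, so I descend and grip, biased 1 mm outward.

Run:
```python
from h import *
np.set_printoptions(precision=4,suppress=True)
p,r=pose(.001,0,0)
print(robot.move_linear(p,r,vel=.08,f_stop=8),robot.current_contact_force())
robot.move_gripper(.0,effort=50)
print(robot.current_t(),robot.current_eef_pos(),p,robot.current_finger_gap(),robot.current_contact_force(),robot.current_moment())
cv2.imwrite("pics/w2.png",robot.read_camera("wrist"))
cv2.imwrite("pics/sd2.png",cv2.resize(robot.read_camera("side")[150:300,220:400],None,fx=4,fy=4))
```

```text
False [ 0.0296 -0.9658  0.3057]
4.3167 [0.4914 0.2678 0.1261] [0.4908 0.2692 0.126 ] 0.011310062972097149 [ 1.6593 -4.9177  2.062 ] [-0.8648 -0.277   0.008 ]
```

View pics/w2.png

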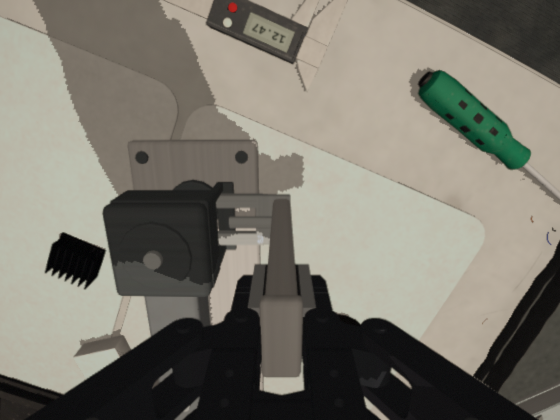

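View pics/sd2.png

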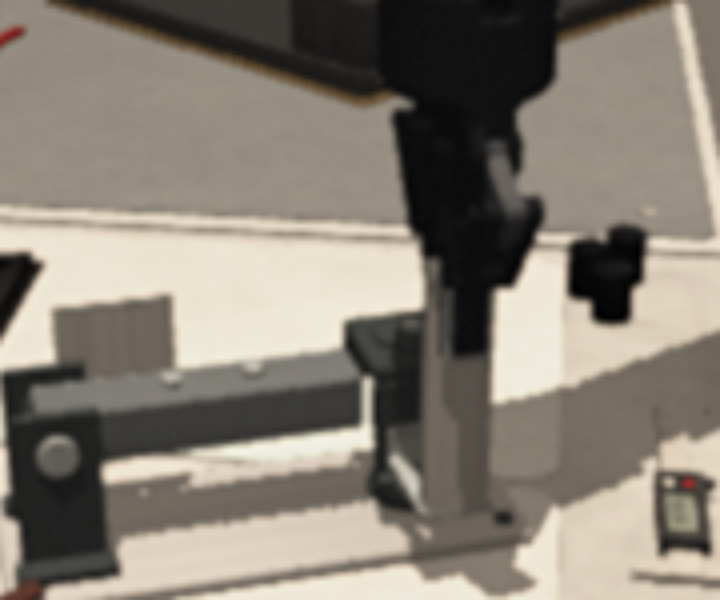

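The tab is gripped: the gap is 11.3 mm and both pads are below the lip. Now I pull sideways.

Run:
```python
from h import *
np.set_printoptions(precision=4,suppress=True)
p0=robot.current_eef_pos(); np.save("p0.npy",p0); ey=RZ.apply([0,1,0])
for q in (.012,.024,.033):
    p,r=pose(q,0,0); robot.move_linear(p,r,vel=.04)
    d=RZ.inv().apply(robot.current_eef_pos()-p0); print(q,"moved rig",d,"F rig",RZ.inv().apply(robot.current_contact_force()),robot.current_finger_gap())
print(robot.current_t())
cv2.imwrite("pics/w3.png",robot.read_camera("wrist"))
```

```text
0.012 moved rig [ 0.      0.0112 -0.    ] F rig [ 0.1453 -5.1102  2.7979] 0.01134221524591198
0.024 moved rig [ 0.      0.0225 -0.0001] F rig [-1.0054 -7.7035  3.4268] 0.011614217126281618
0.033 moved rig [ 0.      0.031  -0.0001] F rig [-0.5503 -8.6544  3.3595] 0.011338384203089615
5.6667
```

View pics/w3.png

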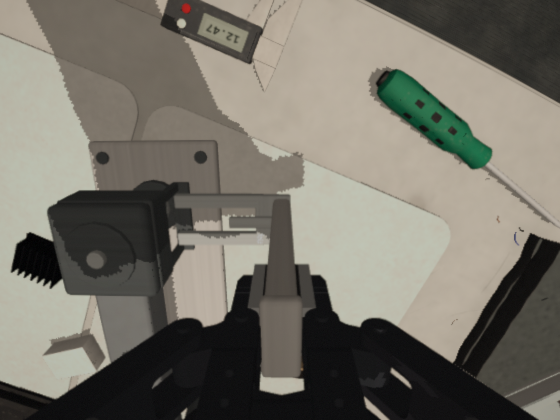

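The handle moved 31 mm purely along the rig's +y. The force is about 8.7 N, which fits the spring, and there is no slip. The rods are visible between the coupler (about 185) and the tab (about 275). Now I lift along the arc, watching the force on the first step.

```bash
python3 - <<'E'
from h import *
np.set_printoptions(precision=4,suppress=True)
for i,t in enumerate([.03,.06,.10,.15,.20,.25,.30,.33,.355]):
    p,r=pose(.0335,t,t); s=robot.move_linear(p,r,vel=.06,f_stop=18)
    F=RZ.inv().apply(robot.current_contact_force()); P=RZ.inv().apply(robot.current_eef_pos()-p)
    print(t,s,"F",F,"err",P,robot.current_finger_gap())
    if s: break
print(robot.current_t(),robot.current_ee_rot())
for n in ("wrist","side","scene"): cv2.imwrite(f"pics/{n}4.png",robot.read_camera(n))
E
python3 -c "
import cv2
cv2.imwrite('pics/sd4.png',cv2.resize(cv2.imread('pics/side4.png')[130:330,200:400],None,fx=3,fy=3,interpolation=2))
cv2.imwrite('pics/sc4.png',cv2.resize(cv2.imread('pics/scene4.png')[130:290,180:340],None,fx=3.7,fy=3.7,interpolation=2))"
```

```text
0.03 False F [ 0.4437 -9.3142 -2.6531] err [-0.0004 -0.0029 -0.0007] 0.011889512297493621
0.06 False F [-0.8168 -9.8724 -2.4485] err [-0.0005 -0.003  -0.0008] 0.0112098190400734
0.1 False F [-0.5312 -8.9069 -2.8804] err [-0.0007 -0.0031 -0.001 ] 0.011756627927073948
0.15 False F [-1.7321 -9.1965 -2.681 ] err [-0.0008 -0.0031 -0.0011] 0.011551885545847712
0.2 False F [-1.8629 -9.0852 -1.2416] err [-0.0009 -0.0032 -0.0011] 0.01154913757658254
0.25 False F [-3.0868 -9.6067 -1.1862] err [-0.0009 -0.0032 -0.001 ] 0.011563600577611423
0.3 False F [-2.4096 -8.9861 -0.3173] err [-0.0009 -0.0032 -0.001 ] 0.011655411132589652
0.33 False F [-2.9061 -9.2048  0.1435] err [-0.001  -0.0032 -0.001 ] 0.011466449543326967
0.355 False F [-2.7705 -8.8247 -0.6467] err [-0.0011 -0.0032 -0.001 ] 0.011630396412865356
8.225 [-2.7828  0.0045  1.9692]
```

View pics/sd4.png

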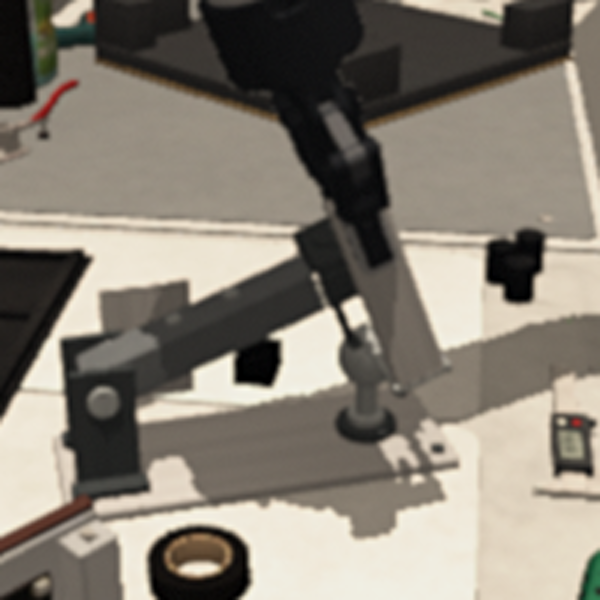

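View pics/sc4.png

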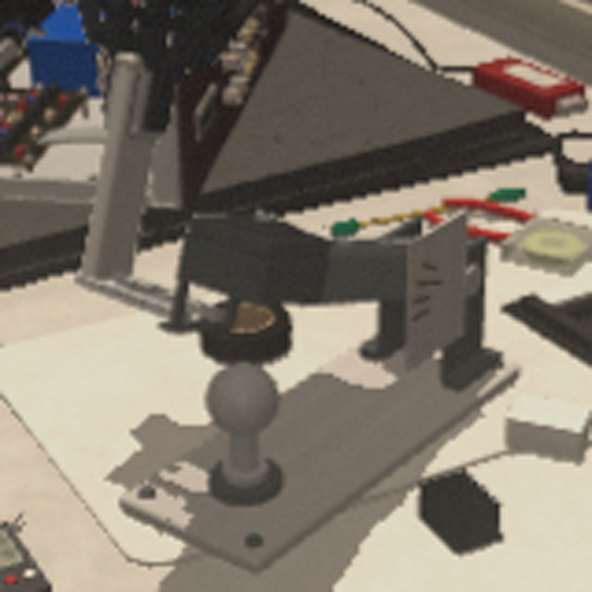

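View pics/wrist4.png

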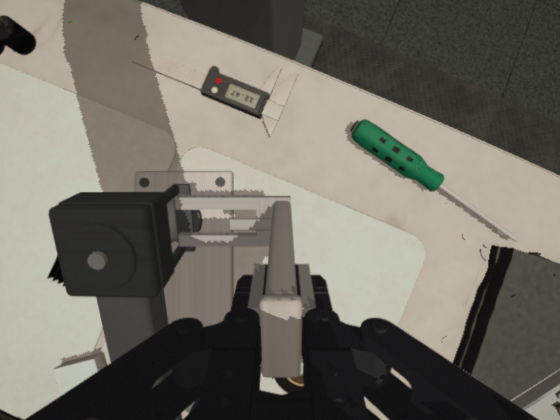

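The side and scene views show the ball bare, with the tongue raised and the handle still in the jaws; heat sink, spacer and tape roll are undisturbed. In the wrist view the coupler bolt is at (97, 260), against (95, 259) before the lift. So the tongue turned with the tool, by about 20°. A short settling check comes next, then I hand in.

Run:
```python
from h import *
np.set_printoptions(precision=4,suppress=True)
def st():
    e=robot.current_eef_pos(); R=Rn.from_euler('xyz',robot.current_ee_rot())
    g=RZ.inv().apply(e-R.as_matrix()[:,2]*.019-[B[0],B[1],0])-[.18,0,.075]
    th=np.arctan2(g[2],-g[0])-np.arctan2(.07,.18)
    print("tilt deg from grip point",np.degrees(th),"y draw",g[1]-.068,"tool tilt",np.degrees(np.pi+robot.current_ee_rot()[0]),robot.current_finger_gap(),RZ.inv().apply(robot.current_contact_force()),robot.current_t())
st(); robot.sleep(1.0); st()
robot.job_done()
```

```text
tilt deg from grip point 19.90979666813602 y draw 0.03038847821699385 tool tilt 20.525548125077833 0.011529831339456639 [-3.4389 -9.6674 -1.7819] 8.375
tilt deg from grip point 19.909926709001287 y draw 0.03038683648992288 tool tilt 20.519288183119603 0.011565063707106043 [ -2.9553 -10.2249  -0.868 ] 9.375
the job is handed in; nothing more can be done
```

The hitch is uncoupled: the tongue is off the ball at about 20 degrees, the gripper is still holding the handle there, and the job is handed in.

I gripped the handle, drew the latch about 31 mm out along the rig's +y, and only then lifted the tongue along its arc. It took 9.4 s by the robot's clock.

Last checks, one second apart:
- **Tilt:** 19.9° worked out from the grip point and 20.5° from the tool's own tilt. The two differ by 0.6°, and neither changed over the second.
- **Latch draw:** about 30.4 mm from the measured rig pose and 31 mm from how far the handle moved before the lift. Both are clear of the 26 mm lock, and the sideways pull of about 10 N fits the spring.
- **Grip:** the gap held at 11.5 mm with no visible slip. That reads slightly under the tab's 12 mm.
- **Pictures:** taken before the one-second hold, they show the ball bare and the heat sink, spacer block and tape roll apparently undisturbed.

One reading I did not resolve: the vertical force at the handle read only 1 to 3 N, under the 3 to 5 N expected. I put this down to offset in the force reading, because the camera views show the tongue raised.

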